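Hold a paint-thickness gauge on the ringed spot of a sloping test panel

TASK

Check the paint on the sloping sprayed test panel: lift the paint-thickness gauge out of its wooden stand, gripping its plastic case lightly (under 25 N of grip), and set its probe tip down inside the ring mark with the gauge square to the panel. Press only lightly, until the spring-loaded probe is about half-way in (never bottomed against the stop), touch the paint nowhere else, leave the other things alone, and finish while still holding the gauge steady there.

Things in the scene. Friction and masses are not known exactly. Their poses are not given: they have to be found in the camera images.
- gauge: Loose paint-thickness gauge, about 0.16 kg, nose down in the stand. Origin: centre of the lower end of its fixed nose; z up along the gauge. Black nose 22 mm diameter, z 0 to 25 mm; grey box case 30 (x) by 44 mm (y), z 25 to 100 mm, flat faces good to grip, screen on the -x face. Spring probe sticks out 12 mm below the origin. It may be turned freely about its own axis when measuring.
- probe (a joint): How far the gauge's steel probe pin is pushed in, m: 0 fully out, 0.010 at the stop. The spring needs 1.2 N to start moving and 0.4 N more per mm (about 3.2 N half-way, 5.2 N at the stop).
- tip (a point): The end of the probe pin (7 mm diameter, rounded end): 12 mm below the gauge's origin along the gauge's -z with the probe fully out.
- stand: Fixed plywood block 90 x 100 mm, 45 mm high, with a round upright 27 mm hole through its middle. Origin: centre of the underside. The gauge's case stands on the block's top, nose and probe hanging freely in the hole (37 mm deep in it); the gauge's origin is then 20 mm above the bench. It comes out straight up.
- rest: Fixed sloping wooden rest that carries the panel, 135 mm (x) by 190 mm (y), about 85 mm high at the rear. Origin on the bench under the panel's centre, z up; its low edge is at its own -x side.
- panel: Grey sprayed sheet-metal panel, 130 mm (x, up the slope) by 180 mm (y), fixed on the rest at 20 degrees (0.35 rad) to the bench, low edge at the rest's -x side. Origin: centre of the painted face, 58 mm above the bench; z is the outward normal of the painted face. Hard and rigid.
- ring_mark: The ring mark: a thin drawn black circle, 18 mm diameter, on the panel's face; origin at its centre on the face; axes as the rest's (z straight up, not along the slope). It lies on the panel's level centre line, in the middle or 55 mm to either side; a cross mark and a square mark of similar size take the other two places.
- spray_can: Bystander: spray can, 66 mm diameter, 193 mm tall, standing; origin at the centre of its underside.
- tape_measure: Bystander: tape measure, 39 x 82 x 66 mm; origin at the centre of its underside.
- sand_pack: Bystander: flat pack of sandpaper, 80 x 130 x 23 mm; origin at the centre of its underside.
Things that resemble listed ones, but are neither listed nor needed, are in the scene too. Leave any purple look-alike of the gauge alone.

How it is judged:
By the outcome, as a careful person would: the job done as asked, in the order asked, and still so for the second after the job is handed in, while the arm keeps its last pose, push and grip.
It also fails if it takes over 38 s, if anything falls off the work surface, if the arm or the gripper's body presses on something with over 40 N, if the wrist force passes 120 N, or if a joint passes its speed limit or range.

ROBOT

A 7-joint arm with a two-finger parallel gripper is mounted at the origin on a cart in front of the work surface, level with it; the furniture and walls round the work are solid. World frame = base frame: x ahead of the robot, y to its left, z up, the work surface at z = 0. Lengths are in m, angles in rad, forces in N, time in s.
With the tool pointing down it reaches from about 0.4 to 0.85 m from the base axis. Payload 10.4 kg.
Tool frame: the origin (TCP) lies on the centre line of the jaws, within the pads' length; the fingertips stand 17 mm ahead of it and the grasp point (between the pads) lies 2 mm behind it; z points along the fingers, y is the line along which they close (so a half turn about z gives the same grasp; the last joint's range is limited). The gripper opens to 85 mm and grips with 20 to 120 N. Pads are 22 mm wide; open, the fingers measure 114 mm over their backs; the gripper's body (76 mm by 85 mm) begins 54 mm behind the grasp point. The pads swing forward as they close: fully open they stand 13 mm farther back than shut.
Start: joints at [1.244, 0.332, -0.065, 1.46, 0.022, 1.35, -0.088], TCP at [0.187, -0.596, 0.248] pointing down, gripper open.
Joint ranges: [-2.6, 2.6], [-0.5, 2.12], [-1.47, 1.34], [0.16, 2.42], [-1.27, 4.41], [0.06, 2.06], [-2.6, 2.6]. Speed limits (rad/s): [2.22, 2.22, 2.79, 2.79, 3.14, 3.14, 3.14].

INTERFACE

Orientations are given as a unit quaternion [x, y, z, w].
In Python, from workcell import get_obs, optics, job gives the robot as it stands. The module is installed in compiled form; this text tells all that it offers.
- The arm moves only by the tool send_rows, never from a script. Its argument "plan" is a list that holds one entry, the list of rows, each a list of 7 numbers: the turn, a rotation vector about the tool's x, y, z in units of 1.5 rad (1.0 is 1.5 rad), then the shift along the tool's x, y, z in units of 20 cm (1.0 is 20 cm), then the opening, from 0 (shut) to 1 (fully open). A call has 1 to 20 rows; each row shifts and turns the commanded pose from where the row before left it, along the tool's axes as they then stand; what a row does not reach is not made up. A row lasts 1/12 s, in which the tool goes at most 41.7 mm and 7.16 degrees, less where a joint would pass 70% of its speed; a pose out of reach is approached as far as the arm can. A call with a number of a shift or a turn outside -1 to 1 is refused whole. A call with a gripper value outside its range is refused whole. The fingers move at their own pace and stop on an object; "squeeze" is the grip in N (left out, the last holds). Time passes only in rows, so rows that do not move let the fingers close. It gives the time, the measured TCP pose, the force, the opening and the grip force at its end, in the units of the state.
- get_obs(): the state, without advancing time (a new reading comes with each control period).
- optics.camera(name): name is "scene" or "top" or "wrist"; returns the picture (420x560x3 uint8, red, green, blue); there is no depth.
- optics.get_calibration(name): a dict with "intrinsics" (3x3 intrinsics, pixels), "world_from_camera" (4x4, takes a point from camera to world coordinates); the wrist camera has in their place "T_tool_cam" (4x4, takes a point from camera to tool coordinates, whose origin is the TCP and whose axes are the flange's). Camera axes: x right, y up, looking along -z (the intrinsics and any distortion apply to the point x, -y, -z); pixel columns grow to the right and rows downward; lengths in m; the calibration is good to about 2 mm. A picture is of the moment at which its call begins: read the wrist's pose just before it. get_calibration takes no time and is no camera call.
- job.hand_in(): hands the job in; it is judged then, once.
The state is a dict: "clock": time; "joint_pos": joint angles; "joint_velocities": joint speeds; "tau": joint torques, N m; "position": TCP position; "ee_rot": TCP orientation; "ft_force": force on the tool from outside, world axes, zero at the start; "torque": the same for the moment, N m; "grip_width": opening from 0.0 (shut) to 1.0 (fully open); "grasp_force": force on a finger pad.
Only numpy, scipy, OpenCV 4.12 (cv2) and the standard library are available. Lean on these libraries where they do the work, as an engineer would, in place of code of your own. Each camera call takes 0.05 s, during which the arm holds its last target. There are 200 camera calls.

## Working session

There is one attempt and no reset: what is moved stays moved. The work goes in short steps, Python scripts to look and compute and a tool call to move; the robot and the scene stay as the last step left them, time stands still between calls to the robot, and variables do not carry over. Pictures are saved under pics/ and viewed, at most 10 in all, crops included, and the job is handed in when it is done.

Besides the shell and the picture viewer there is one more tool, called after "Emit:" as name(argument=value, ...) on one line, values as JSON. send_rows: Moves the arm, as the interface text tells. Its arguments: {"type":"object","properties":{"plan":{"type":"array"},"squeeze":{"type":"number"}},"required":["plan"]}

```bash
mkdir -p pics; ls
python3 - <<'E'
from workcell import get_obs, optics
import cv2,numpy as np
np.set_printoptions(precision=4,suppress=True)
o=get_obs()
for k in o: print(k,np.array(o[k]))
for n in ["scene","top","wrist"]:
    c=optics.get_calibration(n); print(n,{k:np.array(v) for k,v in c.items()})
    im=optics.camera(n); cv2.imwrite(f"pics/{n}0.png",im[:,:,::-1])
E
```

```text
pics
clock 0.0
joint_pos [ 1.2444  0.3329 -0.0647  1.4609  0.0216  1.3499 -0.0885]
joint_velocities [ 0.0002  0.0003  0.0005 -0.0012 -0.0004  0.0004  0.0005]
tau [  0.0002 -62.5434   0.0496 -39.1611   0.0163   0.01    -0.    ]
position [ 0.1869 -0.596   0.2475]
ee_rot [ 0.9885  0.1513 -0.0001 -0.0007]
ft_force [ 0.049  -0.3162  0.0025]
torque [0.0536 0.012  0.042 ]
grasp_force 0.0
grip_width 1.001424020742593
scene {'intrinsics': array([[389.215 ,   0.    , 280.71  ],
       [  0.    , 389.215 , 204.1787],
       [  0.    ,   0.    ,   1.    ]]), 'world_from_camera': array([[-0.8003,  0.31  , -0.5133, -0.0382],
       [-0.5992, -0.4435,  0.6665,  0.7749],
       [-0.0211,  0.8409,  0.5407,  0.7332],
       [ 0.    ,  0.    ,  0.    ,  1.    ]])}
top {'intrinsics': array([[394.0104,   0.    , 280.8865],
       [  0.    , 394.0104, 209.9863],
       [  0.    ,   0.    ,   1.    ]]), 'world_from_camera': array([[-0.0176,  0.9963, -0.084 ,  0.4807],
       [-0.9998, -0.0183, -0.0075, -0.0057],
       [-0.009 ,  0.0839,  0.9964,  1.1425],
       [ 0.    ,  0.    ,  0.    ,  1.    ]])}
wrist {'intrinsics': array([[347.4777,   0.    , 279.8051],
       [  0.    , 347.4777, 207.6181],
       [  0.    ,   0.    ,   1.    ]]), 'T_tool_cam': array([[-0.0006,  0.9629,  0.27  ,  0.0692],
       [ 1.    ,  0.0007, -0.0003, -0.0011],
       [-0.0005,  0.27  , -0.9629, -0.1263],
       [ 0.    ,  0.    ,  0.    ,  1.    ]])}
```

View pics/scene0.png

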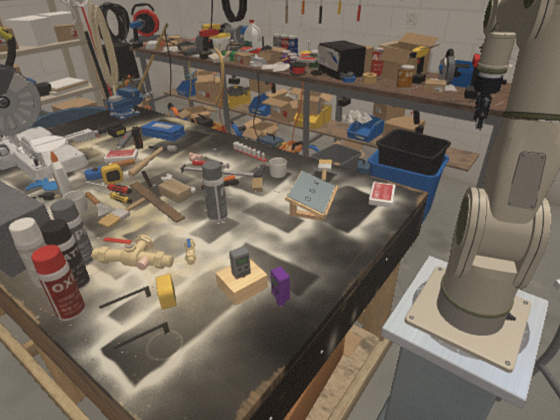

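View pics/top0.png

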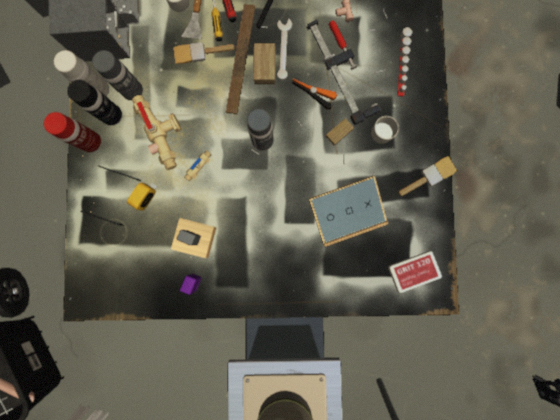

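The scene view shows the gauge in its stand at about (240,265), a purple look-alike at (280,285), and the panel at (313,193). In the top view the gauge is at (190,238), the panel at (348,210), and its marks are a ring (330,217), a square (349,211) and a cross (368,204). I'll zoom in on both views next.

Run:
```python
import cv2,numpy as np
t=cv2.imread("pics/top0.png");s=cv2.imread("pics/scene0.png")
def crop(im,x,y,w,h,k): return cv2.resize(im[y:y+h,x:x+w],(w*k,h*k),interpolation=cv2.INTER_CUBIC)
# each 400x300
m=np.vstack([np.hstack([crop(t,150,205,80,60,5),crop(t,300,165,100,75,4)]),np.hstack([crop(s,205,240,80,60,5),crop(s,275,160,80,60,5)])])
for x in range(0,800,50): cv2.line(m,(x,0),(x,4),(0,255,0),1);cv2.line(m,(x,300),(x,304),(0,255,0),1)
for y in range(0,600,50): cv2.line(m,(0,y),(4,y),(0,255,0),1);cv2.line(m,(400,y),(404,y),(0,255,0),1)
cv2.imwrite("pics/m0.png",m)
```

```text
(no output)
```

View pics/m0.png

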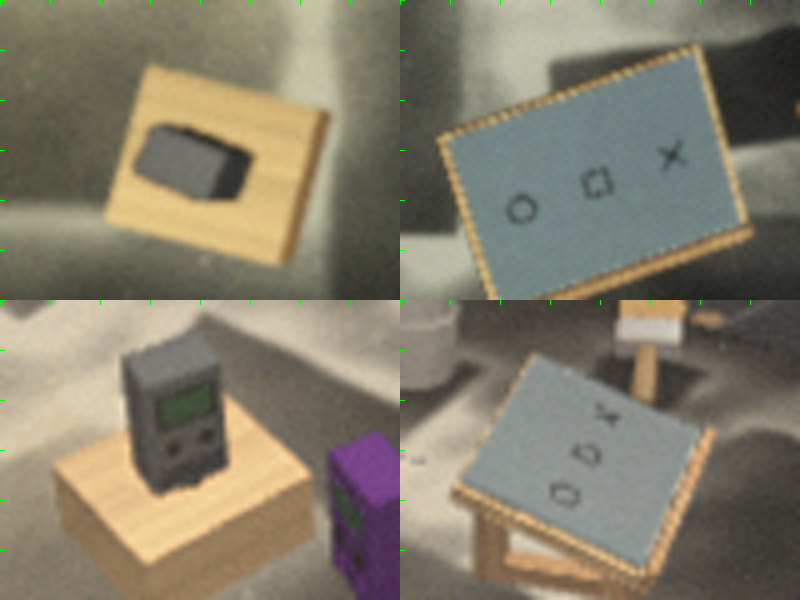

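The mosaic shows clear corners for the stand top, gauge top and panel. The ring is at crop (522,208) in the top view and (565,495) in the scene view, at the panel's +y end. Next I triangulate these points.

```bash
cat > h.py <<'E'
import numpy as np
from workcell import get_obs, optics
from scipy.spatial.transform import Rotation as R
np.set_printoptions(precision=4,suppress=True)
def ray(K,T,p):
    d=np.linalg.inv(K)@[p[0],p[1],1]; d=np.array([d[0],-d[1],-d[2]]); d=T[:3,:3]@d
    return T[:3,3],d/np.linalg.norm(d)
def cal(n):
    c=optics.get_calibration(n); K=np.array(c["intrinsics"])
    if n=="wrist":
        o=get_obs(); T=np.eye(4); T[:3,:3]=R.from_quat(o["ee_rot"]).as_matrix(); T[:3,3]=o["position"]
        return K,T@np.array(c["T_tool_cam"])
    return K,np.array(c["world_from_camera"])
def tri(rays):
    A=sum(np.eye(3)-np.outer(d,d) for o,d in rays); b=sum((np.eye(3)-np.outer(d,d))@o for o,d in rays)
    x=np.linalg.solve(A,b); return x,max(np.linalg.norm(np.cross(x-o,d)) for o,d in rays)
def onz(r,z): o,d=r; return o+d*(z-o[2])/d[2]
def px(K,T,X):
    q=np.linalg.inv(T)@np.append(X,1); q=K@[q[0],-q[1],-q[2]]; return q[:2]/q[2]
E
python3 - <<'E'
from h import *
t=cal("top"); s=cal("scene")
T=lambda c,k,o:((c[0]+.5)/k-.5+o[0],(c[1]+.5)/k-.5+o[1])
A=lambda x,y:ray(*t,T((x,y),5,(150,205)))
B=lambda x,y:ray(*t,T((x-400,y),4,(300,165)))
C=lambda x,y:ray(*s,T((x,y-300),5,(205,240)))
D=lambda x,y:ray(*s,T((x-400,y-300),5,(275,160)))
print("stand")
# top order: far-left(+x,+y),far right, near right, near left
st=[(148,67),(327,112),(287,265),(105,217)]; sc=[(150,563),(315,478)]
sc=[(52,468),(225,395),(315,478),(150,563)]
for a,b in zip(st,sc): print(tri([A(*a),C(*b)]), onz(A(*a),.045),onz(C(*b),.045))
print("gauge top")
for a in [(152,125),(225,147),(212,200),(135,172)]: print(onz(A(*a),.12))
for b in [(122,352),(205,335),(220,350),(140,375)]: print(onz(C(*b),.12))
print("marks")
for a,b in [((522,208),(565,495)),((598,184),(587,456)),((672,155),(608,416))]: print(tri([B(*a),D(*b)]))
print("panel")
for a,b in [((445,140),(455,490)),((695,50),(532,355)),((745,228),(712,432)),((495,300),(648,570))]: print(tri([B(*a),D(*b)]))
E
```

```text
stand
(array([0.5561, 0.2873, 0.0456]), np.float64(0.00018476890220019395)) [0.556  0.2873 0.045 ] [0.5568 0.2869 0.045 ]
(array([0.5279, 0.1872, 0.0388]), np.float64(0.0017175212529035278)) [0.529  0.1871 0.045 ] [0.5213 0.1916 0.045 ]
(array([0.4445, 0.2105, 0.0409]), np.float64(7.772247109045294e-05)) [0.4446 0.2096 0.045 ] [0.4418 0.2138 0.045 ]
(array([0.4711, 0.3091, 0.0463]), np.float64(0.0022655580544930494)) [0.4729 0.3109 0.045 ] [0.4701 0.3071 0.045 ]
gauge top
[0.5206 0.2651 0.12  ]
[0.5085 0.2271 0.12  ]
[0.4812 0.2338 0.12  ]
[0.4964 0.2738 0.12  ]
[0.5232 0.2602 0.12  ]
[0.4983 0.2263 0.12  ]
[0.4845 0.2308 0.12  ]
[0.5039 0.2679 0.12  ]
marks
(array([ 0.5506, -0.1332,  0.0589]), np.float64(0.000761737373971489))
(array([ 0.5669, -0.1859,  0.0572]), np.float64(0.0001279396110925815))
(array([ 0.5849, -0.2381,  0.058 ]), np.float64(0.001427804922530259))
panel
(array([ 0.5984, -0.0796,  0.073 ]), np.float64(0.0007329055060091428))
(array([ 0.6558, -0.2508,  0.0793]), np.float64(0.0003578900196798833))
(array([ 0.5334, -0.2928,  0.0359]), np.float64(0.0028572223593298285))
(array([ 0.4834, -0.1183,  0.0341]), np.float64(0.006159555489817857))
```

Emit:
send_rows(plan=[[[0,0,0,0.122,-0.078,-0.008,1],[0,0,0,0.122,-0.078,-0.008,1],[0,0,0,0.122,-0.078,-0.008,1],[0,0,0,0.122,-0.078,-0.008,1],[0,0,0,0.122,-0.078,-0.008,1],[0,0,0,0.122,-0.078,-0.008,1],[0,0,0,0.122,-0.078,-0.008,1],[0,0,0,0.122,-0.078,-0.008,1],[0,0,0,0.122,-0.078,-0.008,1],[0,0,0,0.122,-0.078,-0.008,1],[0,0,0,0.122,-0.078,-0.008,1],[0,0,0,0.122,-0.078,-0.008,1],[0,0,0,0.122,-0.078,-0.008,1],[0,0,0,0.122,-0.078,-0.008,1],[0,0,0,0.122,-0.078,-0.008,1],[0,0,0,0.122,-0.078,-0.008,1],[0,0,0,0.122,-0.078,-0.008,1],[0,0,0,0.122,-0.078,-0.008,1],[0,0,0,0.122,-0.078,-0.008,1],[0,0,0,0,0,0,1]]], squeeze=20)

```text
clock: 1.82
position: [0.5435, -0.1687, 0.2787]
ee_rot: [0.988, 0.155, 0.001, -0.001]
ft_force: [-1.0, 1.0, -0.5]
grip_width: 1.002
grasp_force: 0.0
```

Run:
```python
from h import *
import cv2
o=get_obs(); print(o["clock"],o["position"],o["ee_rot"],np.array(o["joint_pos"]))
K,T=cal("wrist"); np.savez("w1.npz",K=K,T=T)
im=optics.camera("wrist"); cv2.imwrite("pics/w1.png",im[:,:,::-1])
for X in [(.5506,-.1332,.0589),(.5669,-.1859,.0572),(.5849,-.2381,.058)]: print(px(K,T,X))
```

```text
1.8167 [ 0.5435 -0.1687  0.2787] [ 0.9879  0.1551  0.0009 -0.0012] [ 0.6137  0.2273 -0.4595  1.5481  0.0988  1.3892 -1.1128]
[249.6125 164.1993]
[304.6629 164.554 ]
[359.8749 163.5162]
```

View pics/w1.png

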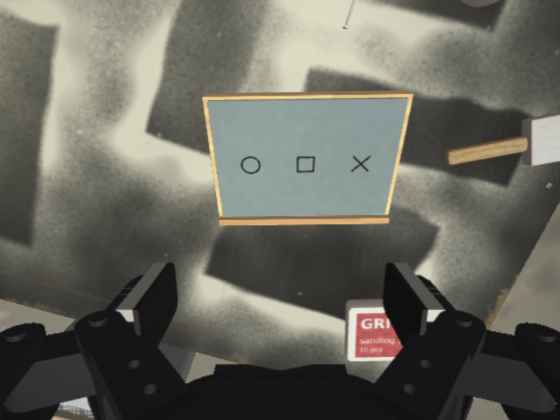

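The wrist view shows the ring at (250,165), the square at (306,164) and the cross at (361,164). All three are within 1 px of the triangulated predictions, so the ring position is confirmed. I'll go to the gauge now.

Emit:
send_rows(plan=[[[0,0,0,0.033,-0.143,-0.007,1],[0,0,0,0.033,-0.143,-0.007,1],[0,0,0,0.033,-0.143,-0.007,1],[0,0,0,0.033,-0.143,-0.007,1],[0,0,0,0.033,-0.143,-0.007,1],[0,0,0,0.033,-0.143,-0.007,1],[0,0,0,0.033,-0.143,-0.007,1],[0,0,0,0.033,-0.143,-0.007,1],[0,0,0,0.033,-0.143,-0.007,1],[0,0,0,0.033,-0.143,-0.007,1],[0,0,0,0.033,-0.143,-0.007,1],[0,0,0,0.033,-0.143,-0.007,1],[0,0,0,0.033,-0.143,-0.007,1],[0,0,0,0.033,-0.143,-0.007,1],[0,0,0,0.033,-0.143,-0.007,1],[0,0,-0.08,0,0,0,1],[0,0,-0.08,0,0,0,1],[0,0,-0.08,0,0,0,1],[0,0,-0.08,0,0,0,1],[0,0,-0.08,0,0,0,1]]])

```text
clock: 3.53
position: [0.5071, 0.2629, 0.2993]
ee_rot: [0.899, 0.439, -0.0, 0.0]
ft_force: [-0.1, 0.3, -0.5]
grip_width: 1.002
grasp_force: 0.0
```

Emit:
send_rows(plan=[[[0,0,-0.08,0,0,0,1],[0,0,-0.08,0,0,0,1],[0,0,-0.08,0,0,0,1],[0,0,0,0,0,0,1],[0,0,0,0,0,0,1]]])

```text
clock: 3.95
position: [0.5071, 0.2631, 0.2994]
ee_rot: [0.808, 0.589, -0.0, 0.0]
ft_force: [-0.1, -0.3, 0.2]
grip_width: 1.004
grasp_force: 0.0
```

Run:
```python
from h import *
import cv2
d=np.load("w1.npz"); K,T=d["K"],d["T"]
g=cv2.cvtColor(cv2.imread("pics/w1.png"),cv2.COLOR_BGR2GRAY)
roi=g[130:200,225:385]; m=(roi<90).astype(np.uint8)
n,l,s,c=cv2.connectedComponentsWithStats(m)
for i in range(1,n):
    if s[i,4]>25: p=c[i]+[225,130]; print(s[i],p,onz(ray(K,T,p),.058))
o=get_obs(); print(o["clock"],o["position"],o["ee_rot"],np.array(o["joint_pos"]))
K,T=cal("wrist"); np.savez("w2.npz",K=K,T=T)
im=optics.camera("wrist"); cv2.imwrite("pics/w2.png",im[:,:,::-1])
```

```text
[16 26 19 18 71] [249.7324 164.7887] [ 0.5499 -0.1334  0.058 ]
[72 26 18 17 73] [305.4932 163.589 ] [ 0.5682 -0.1863  0.058 ]
[127  26  18  15  63] [360.4444 163.2698] [ 0.5853 -0.2386  0.058 ]
3.95 [0.5071 0.2631 0.2994] [ 0.8084  0.5887 -0.0003  0.0001] [ 0.1632  0.3044 -0.8884  1.4913  0.2365  1.4586 -1.0411]
```

View pics/w2.png

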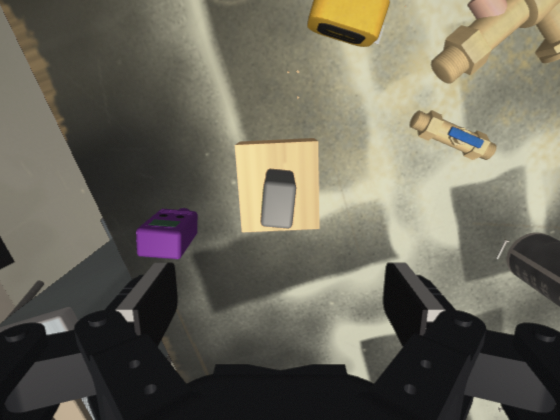

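The wrist view shows the stand at (278,186) with the gauge on it, its top face spanning about x 262–296 and y 184–229. The gauge is nearly aligned with the tool. I'll take a second, shifted view to measure height and yaw.

Emit:
send_rows(plan=[[[0,0,0,0.1,0.1,0.05,1],[0,0,0,0.1,0.1,0.05,1],[0,0,0,0,0,0,1],[0,0,0,0,0,0,1]]])

```text
clock: 4.33
position: [0.5573, 0.2901, 0.2779]
ee_rot: [0.808, 0.589, -0.001, -0.001]
ft_force: [-0.8, 0.2, 0.3]
grip_width: 1.003
grasp_force: 0.0
```

Run:
```python
from h import *
import cv2
o=get_obs(); print(o["clock"],o["position"],o["ee_rot"])
K,T=cal("wrist"); np.savez("w3.npz",K=K,T=T)
im=optics.camera("wrist"); cv2.imwrite("pics/w3.png",im[:,:,::-1])
out=[]
for n in (2,3):
    d=np.load(f"w{n}.npz"); K,T=d["K"],d["T"]; b=cv2.imread(f"pics/w{n}.png")
    c=px(K,T,(.502,.25,.12)).astype(int); x0,y0=c-45
    cr=b[y0:y0+90,x0:x0+90]; out.append(cv2.resize(cr,(400,400),interpolation=cv2.INTER_CUBIC)); print("off",x0,y0)
    hsv=cv2.cvtColor(cr,cv2.COLOR_BGR2HSV); m=((hsv[...,1]<50)&(hsv[...,2]>75)&(hsv[...,2]<150)).astype(np.uint8)
    m=cv2.morphologyEx(m,cv2.MORPH_OPEN,np.ones((3,3)))
    k,l,s,cc=cv2.connectedComponentsWithStats(m); i=l[45,45] or 1+np.argmax(s[1:,4])
    cn=cv2.findContours((l==i).astype(np.uint8),0,1)[0][0]; r=cv2.minAreaRect(cn)
    print(s[i],np.array(r[0])+[x0,y0],r[1:])
    print(np.array([onz(ray(K,T,p+[x0,y0]),.12) for p in cv2.boxPoints(r)]), onz(ray(K,T,np.array(r[0])+[x0,y0]),.12))
cv2.imwrite("pics/m2.png",np.hstack(out))
```

```text
4.3333 [0.5573 0.2901 0.2779] [ 0.8079  0.5894 -0.0013 -0.0008]
off 233 160
[   0   25   90   65 1923] [277.5 217. ] ((88.99998474121094, 63.99999237060547), -0.0)
[[0.4475 0.2226 0.12  ]
 [0.4686 0.2807 0.12  ]
 [0.5446 0.2561 0.12  ]
 [0.5275 0.1967 0.12  ]] [0.4973 0.2398 0.12  ]
off 189 211
[   0    0   90   90 3628] [233.5 255.5] ((89.0, 89.0), 90.0)
[[0.4791 0.3012 0.12  ]
 [0.5514 0.2781 0.12  ]
 [0.5252 0.197  0.12  ]
 [0.4473 0.2219 0.12  ]] [0.5013 0.251  0.12  ]
```

View pics/m2.png

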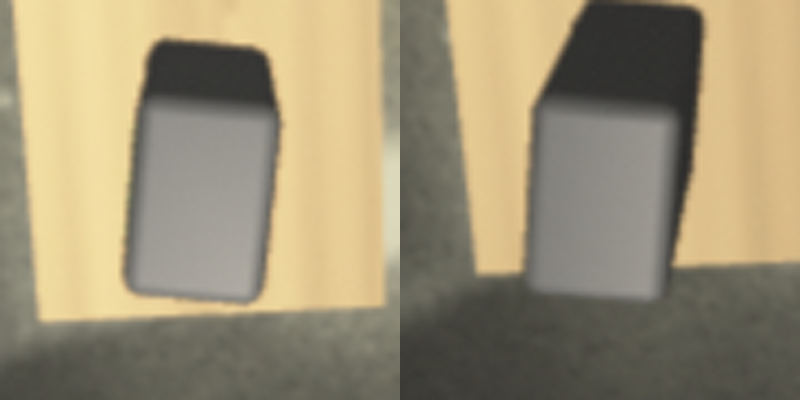

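Both crops show the top face clearly. The corners in view 2 are (140,97), (279,107), (260,302), (125,293), and in view 3, taken within its own crop, (137,102), (280,112), (265,299), (127,290).

Run:
```python
from h import *
V=[]
for n,off,pts in [(2,(233,160),[(140,97),(279,107),(260,302),(125,293)]),(3,(189,211),[(137,102),(280,112),(265,299),(127,290)])]:
    d=np.load(f"w{n}.npz"); V.append([ray(d["K"],d["T"],(np.array(p)+.5)/(400/90)-.5+off) for p in pts])
P=[]
for a,b in zip(*V): x,e=tri([a,b]); P.append(x); print(x,e,onz(a,.12),onz(b,.12))
P=np.array(P); c=P.mean(0); print("centre",c)
for Q in (P,np.array([onz(a,.12) for a in V[0]]),np.array([onz(a,.12) for a in V[1]])):
    L=(Q[0]+Q[1]-Q[2]-Q[3])/2; S=(Q[1]+Q[2]-Q[0]-Q[3])/2
    print(Q.mean(0),np.linalg.norm(L),np.linalg.norm(S),np.degrees([np.arctan2(L[1],L[0])-np.pi/2,np.arctan2(S[1],S[0])]))
o=get_obs();M=R.from_quat(o["ee_rot"]).as_matrix(); print(M, np.degrees(np.arctan2(M[1,1],M[0,1])))
```

```text
[0.4965 0.2747 0.1204] 0.0005659930497917705 [0.4962 0.2752 0.12  ] [0.4967 0.2741 0.12  ]
[0.5225 0.2643 0.1206] 0.0005029932064592617 [0.5222 0.2646 0.12  ] [0.5226 0.2637 0.12  ]
[0.506  0.2254 0.1177] 1.9313751487300278e-05 [0.5061 0.2261 0.12  ] [0.5065 0.2265 0.12  ]
[0.4795 0.2357 0.117 ] 9.906587134904107e-05 [0.4799 0.2367 0.12  ] [0.4806 0.2369 0.12  ]
centre [0.5011 0.25   0.1189]
[0.5011 0.25   0.1189] 0.042541390406726776 0.0282035276881618 [-23.2755 -21.6199]
[0.5011 0.2507 0.12  ] 0.04172237065550828 0.028172798134740405 [-22.7925 -22.0154]
[0.5016 0.2503 0.12  ] 0.04056454713050573 0.02797602555971683 [-23.3725 -21.9331]
[[ 0.3042  0.9526 -0.0014]
 [ 0.9526 -0.3042 -0.    ]
 [-0.0004 -0.0013 -1.    ]] -17.7111748694482
```

Emit:
send_rows(plan=[[[0,0,0.056,0,0,0,0.7],[0,0,0,-0.097,-0.061,0,0.7],[0,0,0,-0.097,-0.061,0,0.7],[0,0,0,-0.097,-0.061,0,0.7],[0,0,0,0,0,0.15,0.7],[0,0,0,0,0,0.15,0.7],[0,0,0,0,0,0.15,0.7],[0,0,0,0,0,0.12,0.7],[0,0,0,0,0,0,0.7],[0,0,0,0,0,0,0.7]]])

```text
clock: 5.22
position: [0.5005, 0.2499, 0.1662]
ee_rot: [0.831, 0.556, -0.0, 0.0]
ft_force: [0.5, 0.2, 0.9]
grip_width: 0.696
grasp_force: 0.0
```

Run:
```python
from h import *
o=get_obs();M=R.from_quat(o["ee_rot"]).as_matrix();p=np.array(o["position"])
print(p,M,np.degrees(np.arctan2(M[1,1],M[0,1]))); print((M.T@(np.array([.5012,.2503,.088])-p))/.2, M.T@np.array([0,0,-1.]))
```

```text
[0.5005 0.2499 0.1662] [[ 0.382   0.9242 -0.0004]
 [ 0.9242 -0.382  -0.0008]
 [-0.0009 -0.0001 -1.    ]] -22.456038032649232
[0.0036 0.0027 0.3912] [0.0009 0.0001 1.    ]
```

Emit:
send_rows(plan=[[[0,0,0,0.003,0.003,0.05,0.7],[0,0,0,0,0,0.05,0.7],[0,0,0,0,0,0.05,0.7],[0,0,0,0,0,0.05,0.7],[0,0,0,0,0,0.05,0.7],[0,0,0,0,0,0.05,0.7],[0,0,0,0,0,0.05,0.7],[0,0,0,0,0,0.04,0.7],[0,0,0,0,0,0,0.7],[0,0,0,0,0,0,0.6],[0,0,0,0,0,0,0.5]]], squeeze=20)

```text
clock: 6.13
position: [0.502, 0.2508, 0.088]
ee_rot: [0.831, 0.556, 0.0, 0.0]
ft_force: [0.5, -0.7, 0.3]
grip_width: 0.503
grasp_force: 0.0
```

Emit:
send_rows(plan=[[[0,0,0,0,0,0,0.44],[0,0,0,0,0,0,0.4],[0,0,0,0,0,0,0.36],[0,0,0,0,0,0,0.33],[0,0,0,0,0,0,0.3],[0,0,0,0,0,0,0.25],[0,0,0,0,0,0,0.2],[0,0,0,0,0,0,0.1],[0,0,0,0,0,0,0],[0,0,0,0,0,0,0],[0,0,0,0,0,0,0]]], squeeze=20)

```text
clock: 7.05
position: [0.5018, 0.2508, 0.0881]
ee_rot: [0.831, 0.556, 0.0, 0.0]
ft_force: [-3.3, -0.9, 6.2]
grip_width: 0.347
grasp_force: 21.7
```

Emit:
send_rows(plan=[[[0,0,0,0,0,-0.02,0],[0,0,0,0,0,-0.03,0],[0,0,0,0,0,-0.05,0],[0,0,0,0,0,-0.07,0],[0,0,0,0,0,-0.09,0],[0,0,0,0,0,-0.12,0],[0,0,0,0,0,-0.12,0],[0,0,0,0,0,-0.12,0],[0,0,0,0,0,-0.1,0],[0,0,0,0,0,-0.05,0],[0,0,0,0,0,0,0],[0,0,0,0,0,0,0]]], squeeze=20)

```text
clock: 8.05
position: [0.5018, 0.2505, 0.2417]
ee_rot: [0.831, 0.556, 0.0, 0.0]
ft_force: [-0.2, -0.4, -2.8]
grip_width: 0.35
grasp_force: 21.0
```

Run:
```python
from h import *
import cv2
ims=[]
o=get_obs();p=np.array(o["position"]);M=R.from_quat(o["ee_rot"]).as_matrix()
print(p,M,o["ft_force"],o["grasp_force"],o["grip_width"])
t=np.array([p+M@[0,0,z] for z in (.068+.012,.068,-.032)]); print(t)
for n in ("scene","top"):
    im=optics.camera(n)[:,:,::-1]; K,T=cal(n); print(n,[px(K,T,x) for x in t])
    c=px(K,T,t[1]).astype(int); x0,y0=max(c[0]-50,0),max(c[1]-50,0); print(x0,y0)
    ims.append(cv2.resize(im[y0:y0+100,x0:x0+100],(400,400),interpolation=cv2.INTER_CUBIC))
cv2.imwrite("pics/lift.png",np.hstack(ims))
```

```text
[0.5018 0.2505 0.2417] [[ 0.3812  0.9245  0.0006]
 [ 0.9245 -0.3812 -0.0002]
 [ 0.0001  0.0007 -1.    ]] [-0.1831 -0.4001 -2.8447] 20.995846688747406 0.34968932988002105
[[0.5019 0.2505 0.1617]
 [0.5019 0.2505 0.1737]
 [0.5018 0.2505 0.2737]]
scene [array([236.6392, 237.6921]), array([236.2273, 233.7009]), array([232.5575, 198.1371])]
186 183
top [array([181.3874, 236.4537]), array([180.1148, 236.3741]), array([168.1485, 235.6258])]
130 186
```

View pics/lift.png

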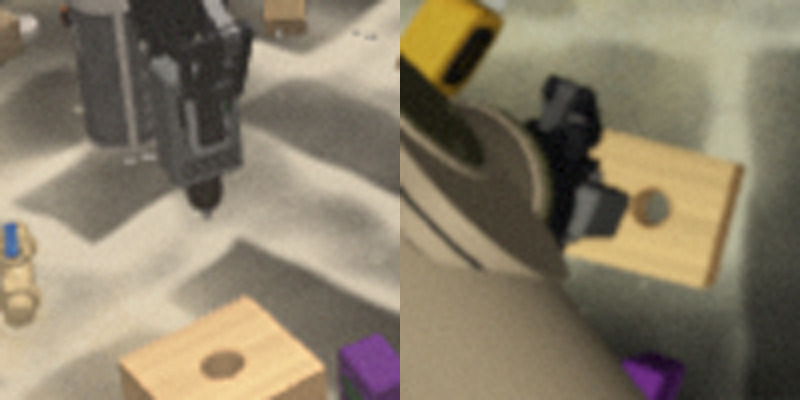

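The stand is empty and the gauge hangs straight in the jaws. Its tip in the scene view is at about (237.6,236.6), against a predicted (236.6,237.7), so the grasp is as planned. I'll carry it over the panel and tilt it.

Emit:
send_rows(plan=[[[0,0,0,-0.06,0.025,0,0],[0,0,0,-0.1,0.042,0,0],[0,0,0,-0.13,0.055,0,0],[0,0,0,-0.13,0.055,0,0],[0,0,0,-0.13,0.055,0,0],[0,0,0,-0.13,0.055,0,0],[0,0,0,-0.13,0.055,0,0],[0,0,0,-0.13,0.055,0,0],[0,0,0,-0.13,0.055,0,0],[0,0,0,-0.13,0.055,0,0],[0,0,0,-0.13,0.055,0,0],[0,0,0,-0.13,0.055,0,0],[0,0,0,-0.13,0.055,0,0],[0,0,0,-0.13,0.055,0,0],[0,0,0,-0.08,0.033,0,0],[0,0,0,-0.04,0.016,0,0]]], squeeze=20)

```text
clock: 9.48
position: [0.504, -0.1518, 0.2401]
ee_rot: [0.832, 0.555, -0.001, -0.001]
ft_force: [-1.0, 0.3, -1.4]
grip_width: 0.349
grasp_force: 21.0
```

Emit:
send_rows(plan=[[[-0.02,0.018,0,0,0,0,0],[-0.03,0.026,0,0,0,0,0],[-0.035,0.03,0,0,0,0,0],[-0.035,0.03,0,0,0,0,0],[-0.03,0.026,0,0,0,0,0],[-0.026,0.023,0,0,0,0,0],[0,0,0,0,0,0,0],[0,0,0,0,0,0,0]]])

```text
clock: 10.15
position: [0.5043, -0.1484, 0.241]
ee_rot: [0.819, 0.548, 0.167, 0.045]
ft_force: [-0.2, -0.4, -1.7]
grip_width: 0.349
grasp_force: 21.0
```

```bash
cat > rep.py <<'E'
from h import *
import sys
o=get_obs();M=R.from_quat(o["ee_rot"]).as_matrix();p=np.array(o["position"])
a,y=np.radians(20.05),np.radians(18.6)
n=np.array([-np.sin(a)*np.cos(y),-np.sin(a)*np.sin(y),np.cos(a)]); ring=np.array([.5502,-.1333,.0582])
ax=np.cross(M[:,2],-n); print("clock",o["clock"],"pos",p,"joints",np.array(o["joint_pos"]))
print("tilt err deg",np.degrees(np.arcsin(np.linalg.norm(ax))),"corr rotvec units",M.T@ax/1.5)
tip=p+M@[0,0,.080]; e=M.T@(ring-tip); print("tip",tip,"tool-frame to ring, m",e,"units",e/.2)
print("grip",o["grasp_force"],"ft along n",np.dot(o["ft_force"],n),np.array(o["ft_force"]))
E
python3 rep.py
```

```text
clock 10.15 pos [ 0.5043 -0.1484  0.241 ] joints [ 0.934  -0.0357 -0.5853  1.9316 -0.2817  0.982   0.0816]
tilt err deg 0.1603806489220733 corr rotvec units [-0.0016  0.001   0.    ]
tip [ 0.5301 -0.1396  0.1658] tool-frame to ring, m [-0.0114 -0.0123  0.1083] units [-0.0568 -0.0617  0.5416]
grip 20.993970930576324 ft along n -1.5036398850116717 [-0.2082 -0.3536 -1.7138]
```

Emit:
send_rows(plan=[[[-0.002,0.001,0,-0.019,-0.02,0.06,0],[0,0,0,-0.019,-0.021,0.1,0],[0,0,0,-0.019,-0.021,0.1,0],[0,0,0,0,0,0.1,0],[0,0,0,0,0,0.06,0],[0,0,0,0,0,0.03,0],[0,0,0,0,0,0,0],[0,0,0,0,0,0,0],[0,0,0,0,0,0,0]]])

```text
clock: 10.9
position: [0.5202, -0.1444, 0.1524]
ee_rot: [0.818, 0.548, 0.17, 0.047]
ft_force: [-0.5, 0.3, -1.3]
grip_width: 0.348
grasp_force: 20.9
```

```bash
python3 rep.py
python3 - <<'E'
from h import *
import cv2
o=get_obs();M=R.from_quat(o["ee_rot"]).as_matrix();tip=np.array(o["position"])+M@[0,0,.08]; ring=[.5502,-.1333,.0582]
ims=[]
for n in ("scene","wrist"):
    K,T=cal(n); im=optics.camera(n)[:,:,::-1].copy(); cv2.imwrite(f"pics/{n}5.png",im)
    c=px(K,T,ring); print(n,"ring",c,"tip",px(K,T,tip)); w=30 if n=="scene" else 80
    x0,y0=(c-w).astype(int); x0=max(x0,0);y0=max(y0,0); print(x0,y0)
    ims.append(cv2.resize(im[y0:y0+2*w,x0:x0+2*w],(400,400),interpolation=cv2.INTER_CUBIC))
cv2.imwrite("pics/near.png",np.hstack(ims))
E
```

```text
clock 10.9 pos [ 0.5202 -0.1444  0.1524] joints [ 0.8982  0.097  -0.6071  2.0155 -0.2137  0.7676  0.044 ]
tilt err deg 0.22444526831124906 corr rotvec units [ 0.0025 -0.0009 -0.    ]
tip [ 0.5465 -0.1357  0.0773] tool-frame to ring, m [-0.0009 -0.0027  0.0194] units [-0.0045 -0.0136  0.0969]
grip 20.926387310028076 ft along n -1.0551964669428984 [-0.5207  0.2673 -1.2723]
scene ring [307.4889 198.7987] tip [308.9357 193.8232]
277 168
wrist ring [275.6156 217.8228] tip [279.6244 225.7245]
195 137
```

View pics/near.png

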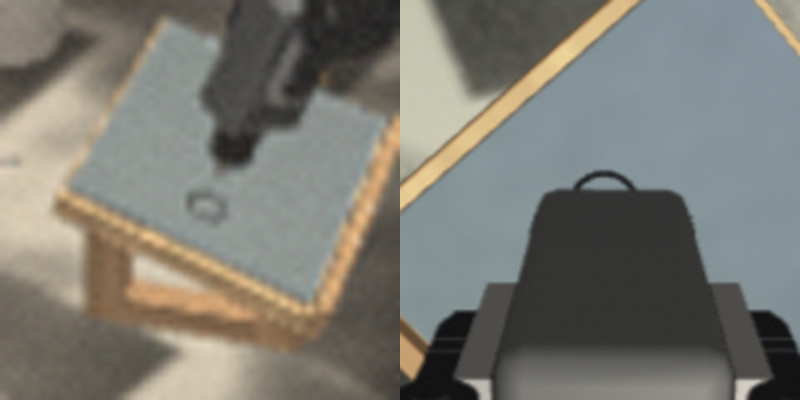

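In the scene view the ring is at (308,199), with the tip 19 mm short of it at about (310,194). The wrist view shows the ring's arc just ahead of the case, where predicted. I'll centre the tip and close most of the gap.

Emit:
send_rows(plan=[[[0.002,-0.001,0,0,-0.007,0,0],[0,0,0,0,-0.007,0.02,0],[0,0,0,0,0,0.02,0],[0,0,0,0,0,0.02,0],[0,0,0,0,0,0.01,0],[0,0,0,0,0,0,0],[0,0,0,0,0,0,0]]])

```text
clock: 11.58
position: [0.5217, -0.1416, 0.1373]
ee_rot: [0.818, 0.548, 0.168, 0.045]
ft_force: [-0.5, 0.1, -2.9]
grip_width: 0.345
grasp_force: 21.0
```

```bash
python3 rep.py
```

```text
clock 11.5833 pos [ 0.5217 -0.1416  0.1373] joints [ 0.8866  0.1225 -0.6085  2.0262 -0.1939  0.7366  0.0264]
tilt err deg 0.03016840638085425 corr rotvec units [-0.0003 -0.0001  0.    ]
tip [ 0.5477 -0.1329  0.0622] tool-frame to ring, m [-0.0004  0.0013  0.0045] units [-0.0022  0.0067  0.0224]
grip 20.978839695453644 ft along n -2.5129522165598726 [-0.5395  0.0821 -2.8521]
```

Emit:
send_rows(plan=[[[0,0,0,0,0,0,0]]])

```text
clock: 11.67
position: [0.5218, -0.1417, 0.1376]
ee_rot: [0.818, 0.548, 0.168, 0.046]
ft_force: [0.1, 0.7, -2.5]
grip_width: 0.349
grasp_force: 21.0
```

Emit:
send_rows(plan=[[[0,0,0,0,0,0,0]]])

```text
clock: 11.75
position: [0.5218, -0.1418, 0.1377]
ee_rot: [0.818, 0.548, 0.168, 0.046]
ft_force: [0.0, 0.2, -1.9]
grip_width: 0.348
grasp_force: 21.0
```

Emit:
send_rows(plan=[[[0,0,0,0,0,0,0]]])

```text
clock: 11.83
position: [0.5219, -0.1419, 0.1377]
ee_rot: [0.818, 0.548, 0.168, 0.046]
ft_force: [0.1, -0.8, -1.7]
grip_width: 0.35
grasp_force: 21.0
```

Emit:
send_rows(plan=[[[0,0,0,0,0,0,0]]])

```text
clock: 11.92
position: [0.5218, -0.1419, 0.1377]
ee_rot: [0.818, 0.548, 0.168, 0.046]
ft_force: [0.8, -0.2, -1.9]
grip_width: 0.35
grasp_force: 21.0
```

Emit:
send_rows(plan=[[[0,0,0,0,0.005,0.01,0],[0,0,0,0,0,0.01,0],[0,0,0,0,0,0.01,0],[0,0,0,0,0,0.005,0],[0,0,0,0,0,0,0],[0,0,0,0,0,0,0],[0,0,0,0,0,0,0],[0,0,0,0,0,0,0]]])

```text
clock: 12.58
position: [0.525, -0.1415, 0.1314]
ee_rot: [0.818, 0.548, 0.168, 0.046]
ft_force: [-0.0, -0.8, 0.8]
grip_width: 0.35
grasp_force: 21.1
```

Emit:
send_rows(plan=[[[0,0,0,0,0,0,0]]])

```text
clock: 12.67
position: [0.525, -0.1415, 0.1314]
ee_rot: [0.818, 0.548, 0.168, 0.046]
ft_force: [-0.6, -0.4, 1.1]
grip_width: 0.351
grasp_force: 21.1
```

Emit:
send_rows(plan=[[[0,0,0,0,0,0,0]]])

```text
clock: 12.75
position: [0.525, -0.1414, 0.1314]
ee_rot: [0.818, 0.548, 0.168, 0.046]
ft_force: [0.0, -1.0, -0.1]
grip_width: 0.344
grasp_force: 21.1
```

Emit:
send_rows(plan=[[[0,0,0,0,0,0,0]]])

```text
clock: 12.83
position: [0.525, -0.1415, 0.1314]
ee_rot: [0.818, 0.548, 0.168, 0.046]
ft_force: [0.8, -0.4, 0.9]
grip_width: 0.352
grasp_force: 21.1
```

```bash
python3 rep.py
```

```text
clock 12.8333 pos [ 0.525  -0.1415  0.1314] joints [ 0.8797  0.138  -0.6079  2.0255 -0.1815  0.7217  0.0162]
tilt err deg 0.018066537792720078 corr rotvec units [ 0.0002  0.0001 -0.    ]
tip [ 0.5511 -0.1327  0.0562] tool-frame to ring, m [-0.0004 -0.     -0.0022] units [-0.0018 -0.0001 -0.011 ]
grip 21.14010840654373 ft along n 0.6500523155892158 [ 0.8074 -0.3801  0.927 ]
```

Emit:
send_rows(plan=[[[0,0,0,0,0,0.004,0],[0,0,0,0,0,0.003,0],[0,0,0,0,0,0,0],[0,0,0,0,0,0,0],[0,0,0,0,0,0,0]]])

```text
clock: 13.25
position: [0.5255, -0.1413, 0.13]
ee_rot: [0.818, 0.548, 0.168, 0.046]
ft_force: [-0.2, -0.7, 0.1]
grip_width: 0.352
grasp_force: 21.2
```

```bash
cat > avg.py <<'E'
from h import *
F=[]
for i in range(25): optics.camera("wrist"); F.append(get_obs()["ft_force"])
F=np.array(F); n=np.array([-.325,-.1093,.9394]); f=F@n; print("mean",F.mean(0),"along n",f.mean(),"se",f.std()/5)
E
python3 avg.py; python3 rep.py
```

```text
mean [ 0.4313 -0.9486  1.0822] along n 0.9801515044904072 se 0.07642077232040666
clock 14.5 pos [ 0.5254 -0.1412  0.13  ] joints [ 0.8783  0.1409 -0.6078  2.026  -0.1793  0.7187  0.0144]
tilt err deg 0.008159672553349252 corr rotvec units [ 0.      0.0001 -0.    ]
tip [ 0.5514 -0.1325  0.0548] tool-frame to ring, m [-0.0004  0.0001 -0.0037] units [-0.0018  0.0007 -0.0183]
grip 21.179341077804565 ft along n 0.4752761333946257 [ 1.1671 -1.1463  0.7762]
```

Emit:
send_rows(plan=[[[0,0,0,0,0,0.003,0],[0,0,0,0,0,0.003,0],[0,0,0,0,0,0,0],[0,0,0,0,0,0,0],[0,0,0,0,0,0,0]]])

```text
clock: 14.92
position: [0.5258, -0.1411, 0.1288]
ee_rot: [0.818, 0.548, 0.168, 0.046]
ft_force: [-0.2, -0.6, 1.5]
grip_width: 0.349
grasp_force: 21.2
```

```bash
python3 avg.py; python3 rep.py
python3 - <<'E'
from h import *
import cv2
ims=[]
for n in ("scene","wrist"):
    K,T=cal(n); im=optics.camera(n)[:,:,::-1]; c=px(K,T,[.5502,-.1333,.0582]); w=25 if n=="scene" else 60
    x0,y0=(c-w).astype(int); print(n,c,x0,y0); ims.append(cv2.resize(im[y0:y0+2*w,x0:x0+2*w],(400,400),interpolation=cv2.INTER_CUBIC))
cv2.imwrite("pics/fin.png",np.hstack(ims))
E
```

```text
mean [ 0.657  -1.017   1.5215] along n 1.3269620447970518 se 0.09611664778810278
clock 16.1667 pos [ 0.5258 -0.1411  0.1288] joints [ 0.8772  0.1435 -0.6076  2.0264 -0.1774  0.716   0.0128]
tilt err deg 0.007586097112044213 corr rotvec units [-0.      0.0001 -0.    ]
tip [ 0.5518 -0.1324  0.0536] tool-frame to ring, m [-0.0003  0.0002 -0.0049] units [-0.0017  0.0008 -0.0245]
grip 21.20640903711319 ft along n 1.7126185607644255 [ 1.2593 -0.2233  2.2327]
scene [307.4889 198.7987] 282 173
wrist [279.8898 229.1676] 219 169
```

View pics/fin.png

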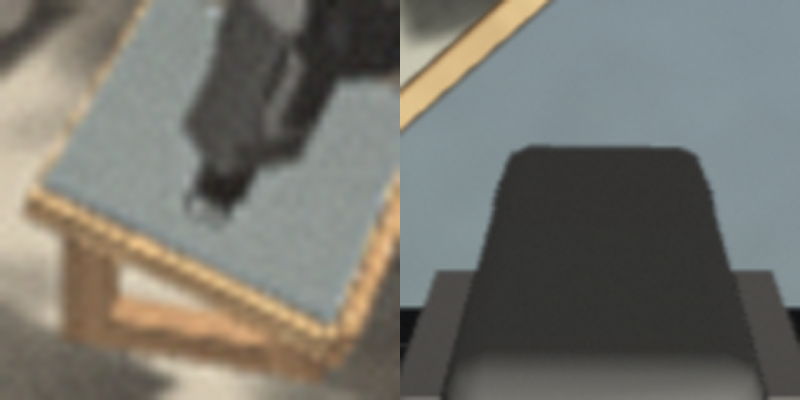

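The scene view shows the pin touching down inside the ring: ring centre at crop (210,208), pin at about (215,207). Force puts the probe about 4.6 mm in and geometry about 4.9 mm. Tilt is square to within 0.01° of the estimated panel normal, and grip is 21 N.

```bash
python3 -c "
from workcell import job; print(job.hand_in())"
```

```text
the job is handed in; nothing more can be done
None
```

The job is handed in at about 16 s: the gauge is held at 21 N, square to the panel by my measurements, with its probe tip inside the ring mark and the probe pushed in about 4.6–4.9 mm, as estimated from force and position; the verdict was not returned.

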